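Open the shielded sample well with its lid lever

ROBOT

A 6-joint arm with a two-finger parallel gripper is mounted at the origin on the work surface. World frame = base frame: x ahead of the robot, y to its left, z up, the work surface at z = 0. Lengths are in m, angles in degrees, forces in N, time in s.
With the tool pointing down it reaches from about 0.375 to 0.9 m from the base axis. Payload 3.1 kg.
Tool frame: the origin (TCP) lies where the fingers leave the gripper's body, on its centre line; the fingertips stand 70 mm ahead of it and the grasp point (between the pads) lies 51 mm ahead of it; z points along the fingers, y is the line along which they close (so a half turn about z gives the same grasp; the last joint's range is limited). The gripper opens to 87 mm and grips with 3 to 60 N. Pads are 19 mm wide; open, the fingers measure 117 mm over their backs; the gripper's body (75 mm by 190 mm) begins 51 mm behind the grasp point.
Start: joints at [56.121, 30.224, 82.088, -0, 67.689, -10.227], TCP at [0.251, 0.572, 0.292] pointing down, gripper open.
Joint ranges: [-176.69, 176.69], [-43.24, 126.21], [12.49, 139.97], [-82, 262], [0, 151.66], [-163.58, 163.58]. Speed limits (degrees/s): [159.86, 159.86, 180, 180, 180, 180].

INTERFACE

Orientations are given as a 3x3 rotation matrix whose columns are the frame's x, y, z axes.
In Python, from rig import readout, capture, calibration, bot, look_for gives the robot as it stands. The module is installed in compiled form; this text tells all that it offers.
- The arm moves only by the shell command python3 -m pendant 'ROWS'. ROWS is JSON, a list of rows, each a list of 7 numbers: the shift along the tool's x, y, z normalised to -1 to 1, where 1 is 200 mm, then the turn, a rotation vector about the tool's x, y, z normalised to -1 to 1, where 1 is 180 degrees, then the closure, from -1 (fully open) to 1 (shut). In form: [[dx, dy, dz, ax, ay, az, grip], ...]. A call has 1 to 8 rows; each row is the pose to reach, as a shift and turn from the pose commanded when the call began, along the tool's axes at that moment, turning the shorter way round; what a row does not reach only later rows make up. A row lasts 1/10 s, in which the tool goes at most 50 mm and 8.59 degrees, less where a joint would pass 70% of its speed; a pose out of reach is approached as far as the arm can. A call with a number of a shift or a turn outside -1 to 1 is refused whole. A call with a gripper value outside its range is refused whole. The fingers move at their own pace and stop on an object; the grip force is fixed at half the most. Time passes only in rows, so rows that repeat a pose let the fingers close. It gives the time, the measured TCP pose, the force, the opening and the grip force at its end, in the units of the state.
- readout.read_state(): the state, without advancing time (a new reading comes with each control period).
- capture(name): name is "scene" or "top"; returns (picture, depth): 400x640x3 uint8, red, green, blue; 400x640 float32, m along the optical axis (not along the pixel's ray), 0 where there is no reading.
- calibration(name): a dict with "mtx" (3x3 intrinsics, pixels), "T" (4x4, takes a point from camera to world coordinates). Camera axes: x right, y down, z forward; pixel columns grow to the right and rows downward; lengths in m; the calibration is good to about 2 mm. A picture is of the moment at which its call begins. calibration takes no time and is no camera call.
- bot.hand_in(): hands the job in; it is judged then, once.
Trained networks look in the newest picture that a camera, given by its name, has taken for a name from the list of things; names that differ only in an ending like _2 or _b are one class to them, and where a whole thing is asked for, a point or a joint stands for the part that bears it (a point fixed in the world has none). Each returns a list of dicts, best first, with "conf" (0 to 1); they miss things now and then, are a little off and sometimes report something else, mostly with a low value. They report only what shows in the picture. A call takes as long as a camera call. They do not tell look-alikes from the thing itself.
- look_for(thing, camera): "extent" ([left, top, right, bottom] in pixels, round what is visible of it).
The state is a dict: "time_s": time; "joint_positions": joint angles; "qvel": joint speeds; "tau": joint torques, N m; "position": TCP position; "tcp_rot": TCP orientation; "force": force on the tool from outside, world axes, zero at the start; "moment": the same for the moment, N m; "opening": opening from 0.0 (shut) to 1.0 (fully open); "grasp_force": force on a finger pad.
Only numpy, scipy, OpenCV 4.12 (cv2) and the standard library are available. Lean on these libraries where they do the work, as an engineer would, in place of code of your own. Each camera call takes 0.05 s, during which the arm holds its last target. There are 200 camera calls.

TASK

A small box has been left on the heavy lid of the shielded sample well. First push it with the fingers off the lid onto either of the flat ledges beside the lid, sliding it without lifting it or knocking it over or off, so that no part of it rests on the lid; then press the red pad at the long end of the lever down with the fingertips, nearly to its rubber stop, so that the lever raises the lid, and finish while still holding the lever down. Do not lift or carry anything, do not raise the lid directly by hand, and leave the jar, tube rack and beaker alone.

Things in the scene. Friction and masses are not known exactly. Their poses are not given: they have to be found in the camera images.
- well: Fixed white sample well with its lid lifter. Origin on the bench at the unit's middle; its y axis runs along the lever from the red pad (-y) to the lid (+y), x across the lid, z up. In this frame the lid covers x -60 to 60, y 105 to 235 mm, top 121 mm high; two blue cheeks (x -28 to 28, y -30 to 20 mm, 146 mm high) carry the pivot; the rubber stop is at y -150 mm.
- pivot (a point): Axis of the lever (parallel to the well's x axis), between the blue cheeks, at x 0, y -5, z 128 mm in the well's frame.
- pad (a point): Centre of the upper face of the red pad (55 x 55 mm) on the lever's long end, 220 mm from the pivot along the lever and 12 mm above its midline. It moves on an arc about the pivot: at rest 222 mm above the bench, lever sloping up to it at 0.384 rad; fully pressed 57 mm above the bench, sloping down as much. The bar is 22 mm wide, 14 mm thick.
- lever (a joint): Lever angle in rad: 0 at rest with the long end up, growing as the pad is pressed down, 0.768 on the stop. Pressing takes about 3 to 12 N at the pad; let go, the lid's weight brings it back to 0. Its short end is 80 mm long.
- lid (a joint): Lid angle in rad: 0 shut, growing as the lid rises; about 0.35 with the lever on its stop. Hinged along the far (+y) edge of the lid, nothing latches it.
- lid_mid (a point): Centre of the upper face of the steel lid (118 x 128 mm, 5 kg); a yellow tongue 50 mm wide extends it to y 52 mm (well's frame), over the lever's nose. In that frame the white ledges beside the lid cover x -150 to -60 and 60 to 150, y 100 to 240 mm, tops 120 mm high (1 mm below the lid's), each with a blue rim 6 mm wide, 12 mm high along its outer edge.
- tipbox: Closed blue box with a yellow top lying on the lid, loose, about 0.25 kg: 50 (own x) x 80 (own y) x 43 mm high. Origin at the centre of its underside. Its long side lies within 0.3 rad of the well's y axis at the start.
- reagent: Loose amber jar with an orange cap, 52 mm in diameter, 95 mm high, on the bench; origin at the centre of its underside.
- tuberack: Loose green rack of capped tubes, 50 x 90 mm, 49 mm high, on the bench; origin at the centre of its underside.
- beaker: Loose clear cup, 60 mm in diameter at the rim, 75 mm high, on the bench; origin at the centre of its underside.
There are look-alikes about, which are no part of the job. There is more than one size of the tipbox; the job needs the largest.

How it is judged:
By the outcome, as a careful person would: the job done as asked, in the order asked, and still so for the second after the job is handed in, while the arm keeps its last pose, push and grip.
It also fails if it takes over 54 s, if anything falls off the work surface, if the arm or the gripper's body presses on something with over 40 N, if the wrist force passes 120 N, or if a joint passes its speed limit or range.

## Working session

There is one attempt and no reset: what is moved stays moved. The work goes in short steps, Python scripts to look and compute and a shell command to move; the robot and the scene stay as the last step left them, time stands still between calls to the robot, and variables do not carry over. Pictures are saved under pics/ and viewed, at most 10 in all, crops included, and the job is handed in when it is done.

```bash
mkdir -p pics; cat > h.py <<'E'
import numpy as np, cv2
from rig import readout, capture, calibration, bot, look_for
def pts(name,d):
    c=calibration(name);K=c["mtx"];T=np.array(c["T"]);v,u=np.mgrid[0:d.shape[0],0:d.shape[1]]
    P=np.stack([(u-K[0][2])/K[0][0]*d,(v-K[1][2])/K[1][1]*d,d],-1)
    return P@T[:3,:3].T+T[:3,3]
E
python3 - <<'E'
from h import *
for n in("scene","top"):
    im,d=capture(n); cv2.imwrite(f"pics/{n}0.png",im[:,:,::-1]); np.save(f"{n}0.npy",d); np.save(f"{n}0i.npy",im)
    print(n,np.round(calibration(n)["T"],2).tolist())
    for t in("well","tipbox","pad","lid_mid","reagent","tuberack","beaker"):
        print(t,[(np.round(r["extent"]).astype(int).tolist(),round(r["conf"],2)) for r in look_for(t,n)[:4]])
s=readout.read_state();print(s["time_s"],np.round(s["tcp_rot"],3).tolist(),s["position"],s["force"])
E
```

```text
scene [[0.7, 0.49, -0.52, 1.11], [0.72, -0.49, 0.49, -0.47], [-0.01, -0.72, -0.7, 0.86], [0.0, 0.0, 0.0, 1.0]]
well [([221, 134, 401, 255], 0.72)]
tipbox [([341, 148, 371, 178], 0.76), ([395, 180, 405, 197], 0.52), ([371, 163, 383, 169], 0.43)]
pad [([219, 185, 321, 206], 0.72)]
lid_mid [([311, 152, 373, 188], 0.63), ([250, 191, 264, 218], 0.43)]
reagent [([310, 222, 326, 251], 0.83)]
tuberack [([237, 272, 274, 309], 0.72)]
beaker [([248, 192, 262, 218], 0.88), ([310, 221, 329, 252], 0.17)]
top [[0.02, -0.98, 0.19, 0.38], [-1.0, -0.02, -0.0, 0.03], [0.01, -0.19, -0.98, 1.19], [0.0, 0.0, 0.0, 1.0]]
well [([208, 169, 413, 300], 0.88)]
tipbox [([224, 208, 254, 237], 0.69), ([183, 224, 208, 248], 0.61), ([192, 185, 214, 206], 0.58), ([388, 194, 426, 219], 0.43)]
pad [([290, 230, 411, 254], 0.74), ([212, 173, 416, 296], 0.47)]
lid_mid [([214, 212, 289, 258], 0.56)]
reagent [([322, 188, 340, 211], 0.63)]
tuberack [([208, 172, 414, 300], 0.75), ([389, 193, 427, 219], 0.68)]
beaker [([333, 274, 356, 298], 0.57)]
0.8 [[-0.916, 0.401, 0.0], [0.401, 0.916, 0.0], [-0.0, 0.0, -1.0]] [0.25071469 0.5724828  0.29229146] [-0.24843121  0.83563595 -0.10413587]
```

```bash
python3 - <<'E'
import cv2
a=cv2.imread("pics/top0.png")[150:320,160:450]
b=cv2.imread("pics/scene0.png")[120:320,200:430]
cv2.imwrite("pics/top0c.png",cv2.resize(a,None,fx=2.7,fy=2.7,interpolation=2))
cv2.imwrite("pics/scene0c.png",cv2.resize(b,None,fx=2.9,fy=2.9,interpolation=2))
E
```

```text
(no output)
```

View pics/top0c.png

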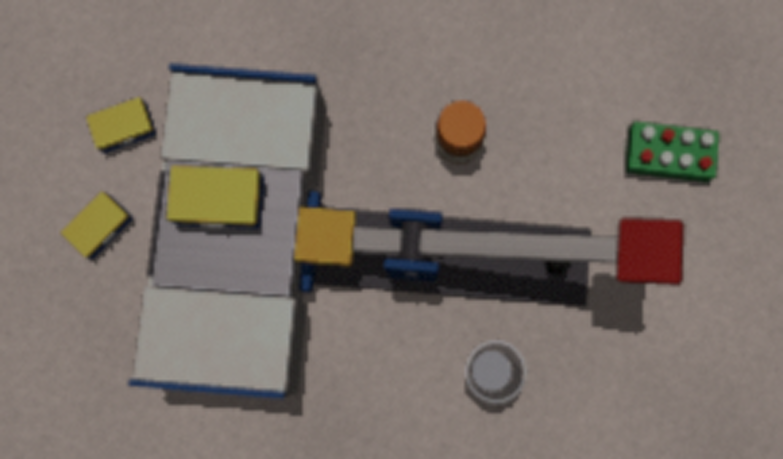

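View pics/scene0c.png

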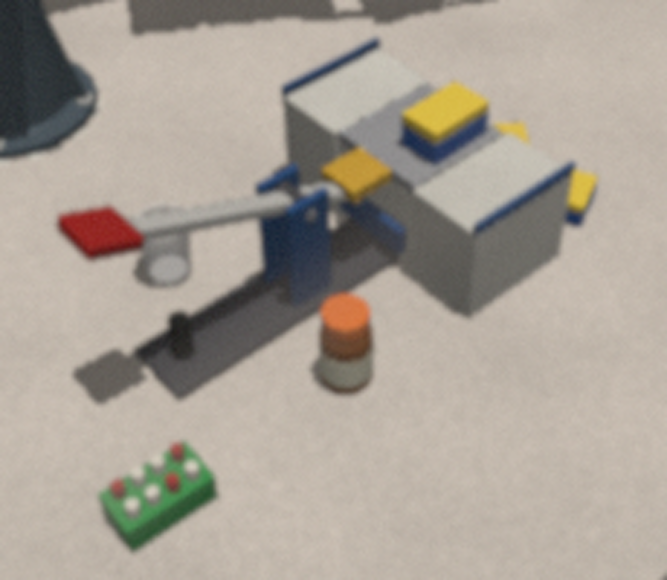

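The tipbox meant is the one on the lid, at top px (239,222). It is the largest. The two look-alikes at (204,196) and (195,233) are smaller and stand on the bench. The pad is at about (401,242), and the ledges are at about (248,195) and (240,275). Next I measure the well pose and the box.

```bash
python3 - <<'E'
from h import *
im=np.load("top0i.npy").astype(int);d=np.load("top0.npy");P=pts("top",d)
z=P[...,2];r,g,b=im[...,0],im[...,1],im[...,2]
v,u=np.mgrid[0:400,0:640]; ok=d>0
def rep(n,m):
    p=P[m]; rc=cv2.minAreaRect((p[:,:2]*1000).astype(np.float32)); print(n,m.sum(),"med",np.round(np.median(p,0),4),"rect",np.round(rc,1) if 0 else rc)
roi=(u>200)&(u<420)&(v>165)&(v<305)&ok
pad=roi&(r>1.8*g)&(u>380)&(z>.19)&(v>225); rep("pad",pad)
box=roi&(u<262)&(z>.150)&(v>200)&(v<245); rep("box",box)
top=roi&(u<285)&(z>.110)&(z<.140); rep("deck",top)
rim=roi&(u<285)&(z>.124)&(z<.14)&((v<185)|(v>280))&(b>r*1.3); rep("rim+",rim&(v<200));rep("rim-",rim&(v>250))
led=roi&(u<280)&(abs(z-.12)<.006)&(v<265); print(np.median(z[led]))
ck=roi&(u>300)&(u<328)&(z>.135)&(b>r*1.3); rep("cheeks",ck)
for n,a in(("jar",(322,340,188,211)),("rack",(389,427,193,219)),("beak",(333,356,274,298))):
    m=(u>a[0])&(u<a[1])&(v>a[2])&(v<a[3])&(z>.03); rep(n,m)
E
```

```text
pad 550 med [ 0.4736 -0.1587  0.222 ] rect ((474.8849182128906, -159.68218994140625), (51.50088119506836, 52.77799987792969), 88.8346176147461)
box 704 med [0.5214 0.2233 0.1636] rect ((521.5079345703125, 224.00704956054688), (80.17922973632812, 52.686073303222656), 88.57282257080078)
deck 6115 med [0.4786 0.2102 0.1201] rect ((496.8868408203125, 199.97857666015625), (175.7161102294922, 300.8454284667969), 86.57697296142578)
rim+ 127 med [0.6426 0.2044 0.1309] rect ((643.4400024414062, 207.18064880371094), (136.32046508789062, 6.346460342407227), 86.21905517578125)
rim- 118 med [0.35   0.2252 0.1317] rect ((350.18243408203125, 224.91062927246094), (136.45986938476562, 5.074106216430664), 86.8388900756836)
0.12010648979952565
cheeks 157 med [0.4684 0.0416 0.1448] rect ((486.1756591796875, 42.267616271972656), (47.50151824951172, 54.524024963378906), 85.3663558959961)
jar 307 med [ 0.5991 -0.0025  0.0936] rect ((503.77850341796875, 2.5591659545898438), (45.8676872253418, 241.17442321777344), 86.26752471923828)
rack 574 med [ 0.5964 -0.2212  0.0359] rect ((522.3917846679688, -102.68046569824219), (89.54949188232422, 376.1773681640625), 31.91938591003418)
beak 182 med [ 0.3723 -0.0506  0.0711] rect ((371.28759765625, -16.999282836914062), (53.279232025146484, 99.68246459960938), 1.7953171730041504)
```

Well: origin is world (486.5, 46.4) mm with yaw −3.45°. The rim spacing of 293.8 mm against 294 and the pad height of 222 both agree. The box centre is at well (24, 179), yawed +2° relative to the well. I'll push it along +x, the nearer ledge, by about 78 mm. The fingers will be part-open so that two points touch the box.

```bash
python3 -m pendant '[[-0.842,-0.574,0,0,0,0,0.2],[-0.842,-0.574,0,0,0,0,0.2],[-0.842,-0.574,0,0,0,0,0.2],[-0.842,-0.574,0,0,0,0,0.2],[-0.842,-0.574,0,0,0,0,0.2],[-0.842,-0.574,0,0,0,0,0.2]]'; python3 -m pendant '[[-0.842,-0.574,0,0,0,-0.112,0.2],[-0.842,-0.574,0,0,0,-0.112,0.2],[-0.842,-0.574,0,0,0,-0.112,0.2],[-0.842,-0.574,0,0,0,-0.112,0.2],[-0.842,-0.574,0,0,0,-0.112,0.2],[-0.842,-0.574,0,0,0,-0.112,0.2],[-0.842,-0.574,0,0,0,-0.112,0.2]]'; python3 -c "
from h import *
s=readout.read_state();print(np.round(s['tcp_rot'],3).tolist())"
```

```text
time_s: 1.4
position: [0.3598, 0.3989, 0.2925]
tcp_rot: [[-0.915, 0.404, 0.0], [0.404, 0.915, 0.001], [0.0, 0.001, -1.0]]
force: [0.4, 1.0, 0.2]
opening: 0.536
grasp_force: 0.0
time_s: 2.1
position: [0.4663, 0.2285, 0.2921]
tcp_rot: [[-0.998, 0.06, -0.001], [0.06, 0.998, 0.001], [0.001, 0.001, -1.0]]
force: [-0.3, 0.2, 0.1]
opening: 0.4
grasp_force: 0.0
[[-0.998, 0.06, -0.001], [0.06, 0.998, 0.001], [0.001, 0.001, -1.0]]
```

```bash
python3 -m pendant '[[0,0,0.15,0,0,0,0.2],[0,0,0.3,0,0,0,0.2],[0,0,0.4,0,0,0,0.2],[0,0,0.45,0,0,0,0.2],[0,0,0.47,0,0,0,0.2],[0,0,0.47,0,0,0,0.2]]'; python3 -m pendant '[[-0.03,0,0,0,0,0,0.2],[-0.06,0,0,0,0,0,0.2],[-0.09,0,0,0,0,0,0.2],[-0.11,0,0,0,0,0,0.2],[-0.13,0,0,0,0,0,0.2],[-0.155,0,0,0,0,0,0.2],[-0.18,0,0,0,0,0,0.2],[-0.2,0,0,0,0,0,0.2]]'; python3 - <<'E'
from h import *
im,d=capture("top");cv2.imwrite("pics/p1.png",cv2.resize(im[150:320,160:450,::-1],None,fx=2.7,fy=2.7,interpolation=2))
P=pts("top",d);z=P[...,2];im=im.astype(int)
v,u=np.mgrid[0:400,0:640]
m=(im[...,0]>1.5*im[...,2])&(im[...,1]>1.5*im[...,2])&(abs(z-.164)<.012)&(u<285)&(v<245)
p=P[m];print(m.sum(),np.median(p,0),cv2.minAreaRect((p[:,:2]*1000).astype(np.float32)))
E
```

```text
time_s: 2.7
position: [0.4668, 0.2281, 0.1983]
tcp_rot: [[-0.998, 0.059, -0.0], [0.059, 0.998, 0.0], [0.0, 0.0, -1.0]]
force: [0.5, 0.3, 0.1]
opening: 0.401
grasp_force: 0.0
time_s: 3.5
position: [0.5074, 0.2245, 0.1981]
tcp_rot: [[-0.998, 0.061, -0.0], [0.061, 0.998, -0.0], [0.0, -0.0, -1.0]]
force: [-2.2, 0.1, 1.1]
opening: 0.4
grasp_force: 1.4
30 [0.55748912 0.1874053  0.16313376] ((556.800048828125, 188.48916625976562), (14.900550842285156, 12.085589408874512), 81.51508331298828)
```

View pics/p1.png

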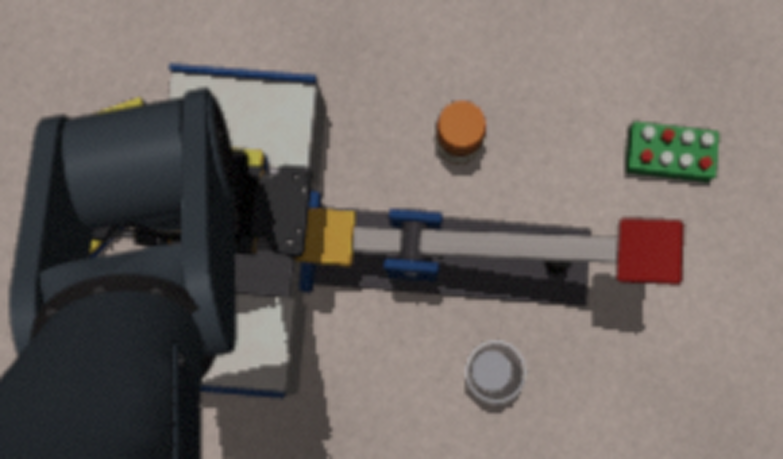

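The box is sliding, at 2.2 N with its corner at (257,207) in the full image. The arm hides the rest. I continue the push by another 57 mm.

```bash
python3 -m pendant '[[-0.025,0,0,0,0,0,0.2],[-0.06,0,0,0,0,0,0.2],[-0.095,0,0,0,0,0,0.2],[-0.13,0,0,0,0,0,0.2],[-0.165,0,0,0,0,0,0.2],[-0.2,0,0,0,0,0,0.2],[-0.235,0,0,0,0,0,0.2],[-0.255,0,0,0,0,0,0.2]]'; python3 -m pendant '[[-0.015,0,0,0,0,0,0.2],[-0.025,0,0,0,0,0,0.2],[-0.03,0,0,0,0,0,0.2],[-0.03,0,0,0,0,0,0.2]]';  python3 -m pendant '[[0.06,0,0,0,0,0,0.2],[0.15,0,0,0,0,0,0.2],[0.15,0,-0.15,0,0,0,0.2],[0.15,0,-0.35,0,0,0,0.4],[0.15,-0.25,-0.5,0,0,0,0.7],[0.15,-0.5,-0.6,0,0,0,1],[0.15,-0.75,-0.6,0,0,0,1],[0.15,-1,-0.6,0,0,0,1]]'; python3 - <<'E'
from h import *
im,d=capture("top");cv2.imwrite("pics/p2.png",cv2.resize(im[150:320,160:450,::-1],None,fx=2.7,fy=2.7,interpolation=2))
im,d=capture("scene");cv2.imwrite("pics/p2s.png",cv2.resize(im[120:320,200:430,::-1],None,fx=2.9,fy=2.9,interpolation=2))
E
```

```text
time_s: 4.35
position: [0.5589, 0.2214, 0.1982]
tcp_rot: [[-0.998, 0.061, 0.001], [0.061, 0.998, 0.0], [-0.001, 0.0, -1.0]]
force: [-1.5, 0.6, -0.1]
opening: 0.394
grasp_force: 0.9
time_s: 4.75
position: [0.564, 0.2212, 0.1983]
tcp_rot: [[-0.998, 0.061, 0.0], [0.061, 0.998, -0.0], [-0.0, -0.0, -1.0]]
force: [-1.3, 0.7, -1.3]
opening: 0.399
grasp_force: 0.4
time_s: 5.55
position: [0.5222, 0.0334, 0.3199]
tcp_rot: [[-0.998, 0.059, 0.005], [0.059, 0.998, -0.001], [-0.005, -0.001, -1.0]]
force: [1.0, 0.3, -0.9]
opening: 0.048
grasp_force: 0.0
```

View pics/p2s.png

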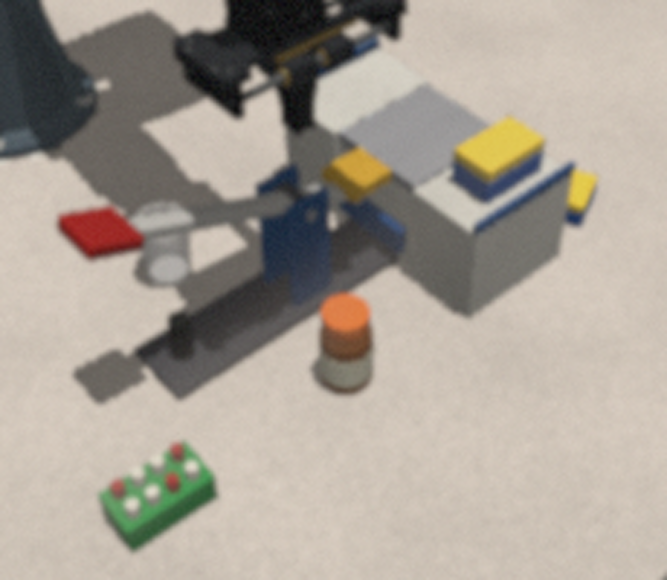

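The box now stands upright on the +x ledge, at px (500,158) in the crop, between the lid and the blue rim. I move over the pad, then check the box numerically once the arm is out of the way.

```bash
python3 -m pendant '[[0.1,-0.24,0,0,0,0,1],[0.18,-0.48,0,0,0,0,1],[0.18,-0.7,0,0,0,0,1],[0.18,-0.85,0,0,0,0,1],[0.18,-0.91,0,0,0,0,1],[0.18,-0.91,0,0,0,0,1],[0.18,-0.91,0,0,0,0,1]]'; python3 - <<'E'
from h import *
im,d=capture("top");cv2.imwrite("pics/p3.png",cv2.resize(im[150:320,160:450,::-1],None,fx=2.7,fy=2.7,interpolation=2))
P=pts("top",d);z=P[...,2];im=im.astype(int)
v,u=np.mgrid[0:400,0:640]
m=(im[...,0]>1.5*im[...,2])&(im[...,1]>1.5*im[...,2])&(abs(z-.164)<.012)&(u<270)&(v<245)
p=P[m];print(m.sum(),np.median(p,0))
w=(p[:,:2]*1000-[486.5,46.4])@np.array([[.9982,.0603],[-.0603,.9982]]);print(cv2.minAreaRect(w.astype(np.float32)),np.percentile(w,[1,99],0))
s=readout.read_state();q=np.array(s["position"][:2])*1000-[486.5,46.4];print("tool in well",q@np.array([[.9982,.0603],[-.0603,.9982]]),s["position"],s["force"])
E
```

```text
time_s: 6.35
position: [0.4753, -0.1434, 0.318]
tcp_rot: [[-0.998, 0.06, -0.0], [0.06, 0.998, 0.001], [0.0, 0.001, -1.0]]
force: [-0.4, -0.4, 0.4]
opening: 0.005
grasp_force: 0.0
643 [0.59671986 0.21760297 0.1625378 ]
((100.95072174072266, 177.77247619628906), (49.41072082519531, 78.89739990234375), 0.024456191807985306) [[ 76.77534189 139.19819815]
 [124.75111287 216.38057852]]
tool in well [   0.22739431 -189.87227556] [ 0.47527813 -0.14313676  0.31797177] [ 0.29244127 -0.38910931  0.00172185]
```

View pics/p3.png

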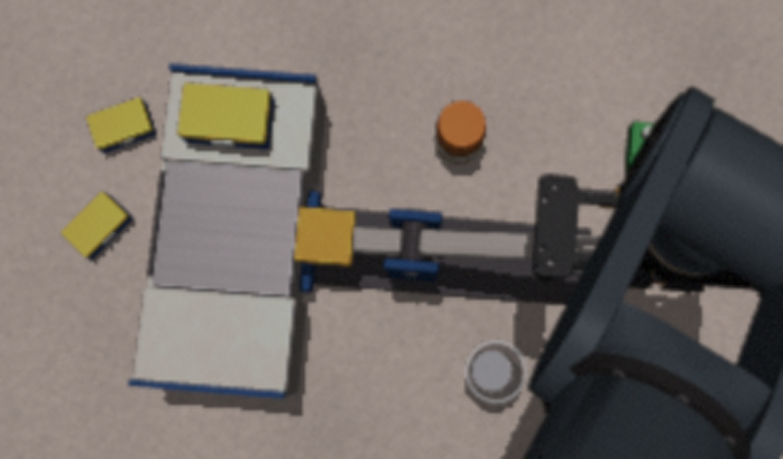

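The box covers well x 76.5–126, so it is wholly on the ledge and clear of the lid (x < 60). Now I press the pad along its arc.

```bash
python3 -m pendant '[[0,-0.05,0.04,0,0,0,1],[0,-0.085,0.08,0,0,0,1],[0,-0.09,0.11,0,0,0,1],[0,-0.1,0.14,0,0,0,1],[0,-0.11,0.18,0,0,0,1],[0,-0.12,0.22,0,0,0,1],[0,-0.13,0.26,0,0,0,1],[0,-0.135,0.3,0,0,0,1]]'; python3 -m pendant '[[0,-0.01,0.04,0,0,0,1],[0,-0.02,0.08,0,0,0,1],[0,-0.03,0.12,0,0,0,1],[0,-0.035,0.16,0,0,0,1],[0,-0.04,0.2,0,0,0,1],[0,-0.04,0.24,0,0,0,1],[0,-0.04,0.28,0,0,0,1],[0,-0.035,0.32,0,0,0,1]]'
```

```text
time_s: 7.2
position: [0.4746, -0.1737, 0.259]
tcp_rot: [[-0.998, 0.06, 0.002], [0.06, 0.998, -0.005], [-0.002, -0.005, -1.0]]
force: [-1.9, -3.9, 8.7]
opening: 0.002
grasp_force: 3.8
time_s: 8.0
position: [0.4743, -0.1814, 0.1949]
tcp_rot: [[-0.998, 0.059, 0.002], [0.059, 0.998, -0.006], [-0.003, -0.006, -1.0]]
force: [-3.4, -7.5, 8.3]
opening: 0.004
grasp_force: 4.7
```

```bash
python3 -m pendant '[[0,0.01,0.04,0,0,0,1],[0,0.02,0.08,0,0,0,1],[0,0.03,0.12,0,0,0,1],[0,0.04,0.155,0,0,0,1],[0,0.05,0.19,0,0,0,1],[0,0.055,0.22,0,0,0,1],[0,0.06,0.24,0,0,0,1],[0,0.06,0.25,0,0,0,1]]';python3 -m pendant '[[0,0,0.01,0,0,0,1],[0,0,0.02,0,0,0,1],[0,0,0.025,0,0,0,1],[0,0,0.025,0,0,0,1]]'; python3 - <<'E'
from h import *
im,d=capture("scene");cv2.imwrite("pics/p4s.png",cv2.resize(im[120:320,200:430,::-1],None,fx=2.9,fy=2.9,interpolation=2))
im,d=capture("top");P=pts("top",d).reshape(-1,3)*1000;R=np.array([[.9982,.0603],[-.0603,.9982]])
W=np.c_[(P[:,:2]-[486.5,46.4])@R,P[:,2]]
def sl(x0,x1,y0,y1,z0,z1):
    m=(W[:,0]>x0)&(W[:,0]<x1)&(W[:,1]>y0)&(W[:,1]<y1)&(W[:,2]>z0)&(W[:,2]<z1);p=W[m];k=np.polyfit(p[:,1],p[:,2],1);return m.sum(),np.arctan(k[0]),np.polyval(k,-100)
print("lid",sl(-50,50,110,225,115,200));print("bar",sl(-8,8,-130,-35,60,180))
E
```

```text
time_s: 8.8
position: [0.476, -0.1697, 0.1447]
tcp_rot: [[-0.998, 0.06, 0.005], [0.06, 0.998, -0.006], [-0.005, -0.006, -1.0]]
force: [-1.4, -6.6, 7.8]
opening: 0.01
grasp_force: 4.5
time_s: 9.2
position: [0.476, -0.1686, 0.1398]
tcp_rot: [[-0.998, 0.061, 0.005], [0.061, 0.998, -0.004], [-0.005, -0.004, -1.0]]
force: [1.0, -3.6, 6.4]
opening: 0.003
grasp_force: 3.6
lid (np.int64(1764), np.float64(-0.3215304934502699), np.float64(233.937911023219))Traceback (most recent call last):
  File "<stdin>", line 7, in <module>
  File "<stdin>", line 6, in sl
    raise TypeError("expected non-empty vector for x")
TypeError: expected non-empty vector for x
```

View pics/p4s.png

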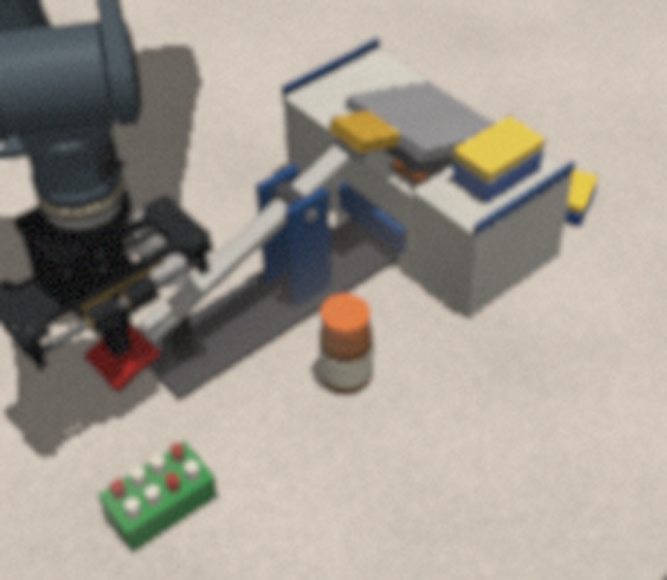

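The lid is up 0.32 rad and the fingers rest squarely on the red pad at (122,350). The lever is at about 0.73 of 0.768. I press a few mm further.

```bash
python3 -m pendant '[[0,0,0.008,0,0,0,1],[0,0,0.015,0,0,0,1],[0,0,0.02,0,0,0,1],[0,0,0.02,0,0,0,1],[0,0,0.02,0,0,0,1]]'; python3 - <<'E'
from h import *
im,d=capture("top");P=pts("top",d).reshape(-1,3)*1000;R=np.array([[.9982,.0603],[-.0603,.9982]])
W=np.c_[(P[:,:2]-[486.5,46.4])@R,P[:,2]]
m=(abs(W[:,0])<50)&(W[:,1]>110)&(W[:,1]<225)&(W[:,2]>115)&(W[:,2]<200);print("lid",np.arctan(np.polyfit(W[m,1],W[m,2],1)[0]))
E
```

```text
time_s: 9.8
position: [0.476, -0.1678, 0.1359]
tcp_rot: [[-0.998, 0.062, 0.005], [0.062, 0.998, -0.002], [-0.005, -0.002, -1.0]]
force: [2.5, 0.0, 7.1]
opening: 0.002
grasp_force: 3.5
lid -0.3250342684698674
```

```bash
python3 -m pendant '[[0,0,0.006,0,0,0,1],[0,0,0.012,0,0,0,1],[0,0,0.015,0,0,0,1],[0,0,0.015,0,0,0,1],[0,0,0.015,0,0,0,1]]'; python3 - <<'E'
from h import *
im,d=capture("top");P=pts("top",d).reshape(-1,3)*1000;R=np.array([[.9982,.0603],[-.0603,.9982]])
W=np.c_[(P[:,:2]-[486.5,46.4])@R,P[:,2]]
m=(abs(W[:,0])<50)&(W[:,1]>110)&(W[:,1]<225)&(W[:,2]>115)&(W[:,2]<200);print("lid",np.arctan(np.polyfit(W[m,1],W[m,2],1)[0]))
s=readout.read_state();print(s["force"],s["position"])
E
```

```text
time_s: 10.35
position: [0.4759, -0.1672, 0.1329]
tcp_rot: [[-0.998, 0.062, 0.005], [0.062, 0.998, -0.001], [-0.005, -0.001, -1.0]]
force: [2.3, 2.1, 8.7]
opening: 0.007
grasp_force: 3.5
lid -0.3324310001886273
[1.95961857 1.86123076 7.88268873] [ 0.47595795 -0.1672074   0.13291353]
```

The lid has reached 0.33 rad and the force is a steady 8 N with the lever held just short of the stop. I hand the job in.

```bash
python3 -c "
from rig import bot
print(bot.hand_in())"
```

```text
the job is handed in; nothing more can be done
None
```

I slid the tipbox off the lid onto the +x ledge, then pressed the lever nearly to its stop, raising the lid to about 0.33 rad, and handed the job in at about 10.4 s with the lever still held down at about 8 N.

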